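# Tip the blue-tabbed drill template out of its bin

### The arm

A 6-joint arm with a two-finger parallel gripper is mounted at the origin on a cart in front of the work surface, level with it; the furniture and walls round the work are solid. World frame = base frame: x ahead of the robot, y to its left, z up, the work surface at z = 0. Lengths are in mm, angles in rad, forces in N, time in s.
With the tool pointing down it reaches from about 300 to 850 mm from the base axis. Payload 4.2 kg.
Tool frame: the origin (TCP) lies between the finger pads; the fingertips stand 19 mm ahead of it and the grasp point (between the pads) is the TCP; z points along the fingers, x is the direction in which the jaws open and shut, and the axes are right-handed (so a half turn about z gives the same grasp; the last joint's range is limited). The gripper opens to 91 mm and grips with 3 to 60 N. Pads are 32 mm wide; open, the fingers measure 118 mm over their backs; the gripper's body (76 mm by 178 mm) begins 60 mm behind the grasp point.
Start: joints at [1.179, 0.32, 1.565, -0, 1.257, -0.02], TCP at [208.896, 535.727, 232.976] pointing down, gripper open.
Joint ranges: [-3.11, 3.11], [-0.84, 2.01], [0.21, 2.61], [-1.34, 4.49], [0.05, 2.63], [-2.56, 2.56]. Speed limits (rad/s): [2.57, 2.57, 3.14, 3.14, 3.14, 3.14].

### API

Orientations are given as a rotation vector (axis times angle).
In Python, from plant import env, optics, job gives the robot as it stands.
- The arm moves only by the tool step_arm, never from a script. Its argument "motion" is a list of rows, each a list of 3 entries, a list of its own where there are three numbers: the opening in per cent of the stroke, from 0 (shut) to 100 (fully open), then the shift along the tool's x, y, z in cm, then the turn about the tool's z in degrees. In form: [[hand, [tx, ty, tz], turn], ...]. A call has 1 to 10 rows; each row shifts and turns the commanded pose from where the row before left it, along the tool's axes as they then stand; what a row does not reach is not made up. A row lasts 1/10 s, in which the tool goes at most 50 mm and 8.59 degrees, less where a joint would pass 70% of its speed; a pose out of reach is approached as far as the arm can. A call with a gripper value outside its range is refused whole. The fingers move at their own pace and stop on an object; "force" is the grip in N (left out, the last holds). Time passes only in rows, so rows that do not move let the fingers close. It gives the time, the measured TCP pose, the force and the opening at its end, in the units of the state.
- env.get_state(): the state, without advancing time (a new reading comes with each control period).
- optics.read_camera(name): name is "side" or "top"; returns a dict with "color" (400x640x3 uint8, red, green, blue), "z_map" (400x640 float32, mm along the optical axis (not along the pixel's ray), 0 where there is no reading), "vertical_fov" (degrees; the focal length in pixels is half the picture's height over the tangent of half this angle, whatever the lens; pixels are square), "cx", "cy" (the principal point, pixels), "pose" (4x4, takes a point from camera to world coordinates). Camera axes: x right, y down, z forward; pixel columns grow to the right and rows downward; lengths in mm; the calibration is good to about 2 mm. A picture is of the moment at which its call begins.
- job.close_job(): hands the job in, once; it reports no verdict.
The state is a dict: "t": time; "q": joint angles; "qvel": joint speeds; "joint_torque": joint torques, N m; "eef_pos": TCP position; "eef_rot": TCP orientation; "wrist_force": force on the tool from outside, world axes, zero at the start; "torque": the same for the moment, N m; "grip_width": finger opening in mm.
Only numpy, scipy, OpenCV 4.12 (cv2) and the standard library are available. Lean on these libraries where they do the work, as an engineer would, in place of code of your own. Each camera call takes 0.05 s, during which the arm holds its last target.

### The job

Take the drill template with the blue tab out of its deep narrow bin: its other end is caught under a fixed hold-down plate, so lift the tab end first to tip it up, then draw it out. Lay it flat with its tab pointing up in the middle of the wooden board and let go; do not drop it. Leave the yellow-tabbed template in its bin.

Things in the scene. Friction and masses are not known exactly. Their poses are not given: they have to be found in the camera images.
- blue_template: the template to take: drilled aluminium plate 130 x 46 x 5 mm, 0.2 kg, flat in its bin, with an upright tab at one end, its top blue. Origin: centre of the plate's underside; x towards the tab, z up. Tab: x 59.5 to 65.5 mm, 36 mm wide along y, up to z = 92 mm; the upper 33 mm is blue, 6 mm thick and mostly above the bin's rim: pinch it there from above, fingers closing along x.
- yellow_template: the same template but with a yellow tab, in its own identical bin; origin and axes as above. To be left alone.
- blue_bin: fixed grey bin of the blue-tabbed template, 150 x 66 x 62 mm, walls and floor 4 mm. Origin: centre of underside; x along it to the tab end. At the -x end, nearer the robot, a fixed steel hold-down plate crosses it, x -71 to -37, z 34 to 38 mm, over the template's end: no straight lift. Tipped up 25 to 35 degrees about that end, the template draws out along its length.
- board: fixed plain light wooden board 140 x 160 x 12 mm lying on the trolley; origin: centre of its underside (top at z = 12 mm), x along its 140 mm side, away from the robot. The plate goes flat on its middle, turned any way; it fits with the tab away from the robot.

How it is judged:
By the outcome, as a careful person would: the job done as asked, in the order asked, and still so for the second after the job is handed in, with the robot touching nothing.
It also fails if it takes over 42 s, if anything falls off the work surface, if the arm or the gripper's body presses on something with over 40 N, if the wrist force passes 120 N, or if a joint passes its speed limit or range.

## Working session

There is one attempt and no reset: what is moved stays moved. The work goes in short steps, Python scripts to look and compute and a tool call to move; the robot and the scene stay as the last step left them, time stands still between calls to the robot, and variables do not carry over. Pictures are saved under pics/ and viewed, and the job is handed in when it is done.

Besides the shell and the picture viewer there is one more tool, called after "Request:" by a JSON object that holds its "method" and its "body", one argument or row to a line. step_arm: Moves the arm, as the interface text tells. Its arguments: {"type":"object","properties":{"motion":{"type":"array"},"force":{"type":"number"}},"required":["motion"]}

```bash
mkdir -p pics; ls; cat > h.py <<'E'
import numpy as np, cv2
from plant import env, optics, job
def cam(n):
    d=optics.read_camera(n); h=d["color"].shape[0]
    d["f"]=h/2/np.tan(np.radians(d["vertical_fov"])/2); d["pose"]=np.array(d["pose"]); return d
def save(d,fn): cv2.imwrite("pics/"+fn,d["color"][:,:,::-1])
def px(d,u,v,z=None):
    z=d["z_map"][int(v),int(u)] if z is None else z
    p=np.array([(u-d["cx"])/d["f"]*z,(v-d["cy"])/d["f"]*z,z,1]); return (d["pose"]@p)[:3]
def cloud(d):
    v,u=np.mgrid[0:400,0:640]; z=d["z_map"]
    p=np.stack([(u-d["cx"])/d["f"]*z,(v-d["cy"])/d["f"]*z,z,np.ones_like(z)],-1)
    return (p@d["pose"].T)[...,:3]
E
python3 - <<'E'
from h import *
import pickle
for n in("side","top"):
    d=cam(n); save(d,n+"0.png"); pickle.dump(d,open(n+"0.pkl","wb")); print(n,d["f"],d["cx"],d["cy"],d["pose"].round(3).tolist())
s=env.get_state(); print({k:np.round(v,3).tolist() for k,v in s.items()})
E
```

```text
pics
side 506.4793024007655 321.49287403529837 195.0808493146129 [[0.932, -0.186, 0.31, 192.004], [-0.361, -0.432, 0.826, -650.88], [-0.02, -0.882, -0.47, 492.671], [0.0, 0.0, 0.0, 1.0]]
top 386.3277216640097 312.07014160896085 203.27102322275678 [[-0.011, -0.985, 0.171, 307.565], [-1.0, 0.015, 0.02, 151.671], [-0.022, -0.171, -0.985, 887.496], [0.0, 0.0, 0.0, 1.0]]
{'t': 0.1, 'q': [1.179, 0.32, 1.566, -0.0, 1.257, -0.02], 'qvel': [-0.001, -0.0, -0.005, -0.0, -0.0, -0.002], 'joint_torque': [-0.0, -41.334, -23.251, 0.073, 0.042, -0.0], 'eef_pos': [208.733, 535.33, 232.216], 'eef_rot': [2.593, 1.772, -0.002], 'wrist_force': [1.025, 1.079, 0.807], 'torque': [-0.016, -0.028, -0.007], 'grip_width': 91.65}
```

View pics/side0.png

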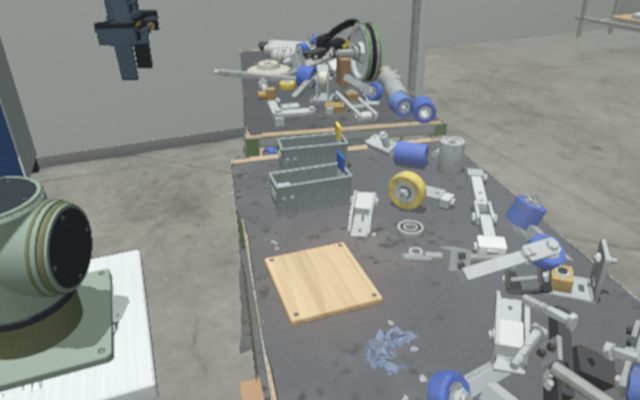

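View pics/top0.png

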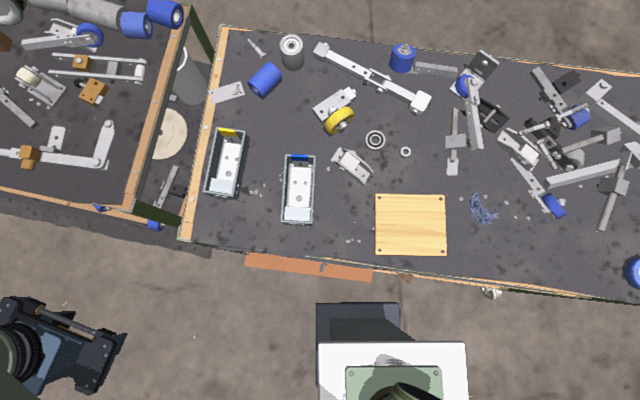

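Side view: blue tab at about (342,160), its bin around (310,185), and the board around (322,280). Top view: blue tab at about (299,157), bin (299,190), board (411,224), yellow bin (226,163). Next I enlarge crops.

```bash
python3 - <<'E'
from h import *
import pickle
d=pickle.load(open("top0.pkl","rb")); c=d["color"][140:270,195:455,::-1]
cv2.imwrite("pics/topc.png",cv2.resize(c,None,fx=3,fy=3,interpolation=cv2.INTER_CUBIC))
d=pickle.load(open("side0.pkl","rb")); c=d["color"][110:220,260:400,::-1]
cv2.imwrite("pics/sidec.png",cv2.resize(c,None,fx=5,fy=5,interpolation=cv2.INTER_CUBIC))
for n in("top","side"):
    d=pickle.load(open(n+"0.pkl","rb")); P=cloud(d); hsv=cv2.cvtColor(d["color"],cv2.COLOR_RGB2HSV)
    reg=(P[...,0]>200)&(P[...,0]<600)&(P[...,1]>0)&(P[...,1]<500)&(d["z_map"]>0)
    m=reg&(abs(hsv[...,0].astype(int)-112)<12)&(hsv[...,1]>150)&(P[...,2]>65)
    if n=="side": m[:,380:]=False
    q=P[m]; v,u=np.nonzero(m); print(n,"blue",len(q),u.min(),u.max(),v.min(),v.max(),np.percentile(q,[5,50,95],axis=0).round(1).tolist())
    t=reg&(P[...,2]>70); print(" top rect",len(q))
    m=(abs(hsv[...,0].astype(int)-17)<8)&(hsv[...,1]>60)&(hsv[...,2]>180)&(P[...,2]>5)&(P[...,2]<25)&(P[...,0]>250)&(P[...,0]<460)&(P[...,1]>-100)&(P[...,1]<150)
    q=P[m]; print(" board",cv2.minAreaRect(q[:,:2].astype(np.float32)),np.median(q[:,2]))
    m=(d["z_map"]>0)&(P[...,2]>56)&(P[...,2]<68)&(P[...,0]>280)&(P[...,0]<560)&(P[...,1]>140)&(P[...,1]<260)
    q=P[m]; print(" bin rim",len(q),cv2.minAreaRect(q[:,:2].astype(np.float32)),np.median(q[:,2]))
E
```

```text
top blue 93 39 307 154 358 [[544.7, 179.5, 73.3], [546.8, 194.4, 93.3], [550.4, 211.5, 97.9]]
 top rect 93
 board ((399.80133056640625, -36.061676025390625), (128.5868682861328, 120.9461669921875), 89.3691177368164) 11.379727897151156
 bin rim 487 ((485.2690734863281, 198.2428436279297), (69.64361572265625, 153.1690673828125), 86.37026977539062) 62.398477559998014
side blue 44 338 343 152 169 [[545.6, 174.3, 77.8], [547.5, 183.5, 92.0], [551.1, 200.3, 95.3]]
 top rect 44
 board ((399.5099182128906, -36.092559814453125), (128.10365295410156, 121.14725494384766), 89.82170867919922) 10.350877383612897
 bin rim 599 ((485.119140625, 195.3501434326172), (73.20060729980469, 151.2623748779297), 86.27448272705078) 60.49298788233409
```

View pics/topc.png

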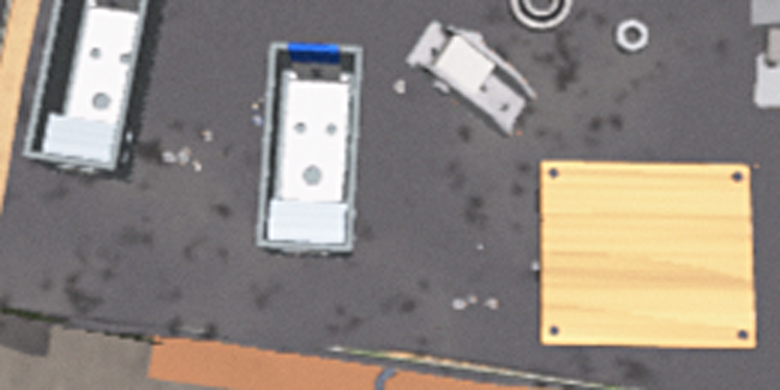

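View pics/sidec.png

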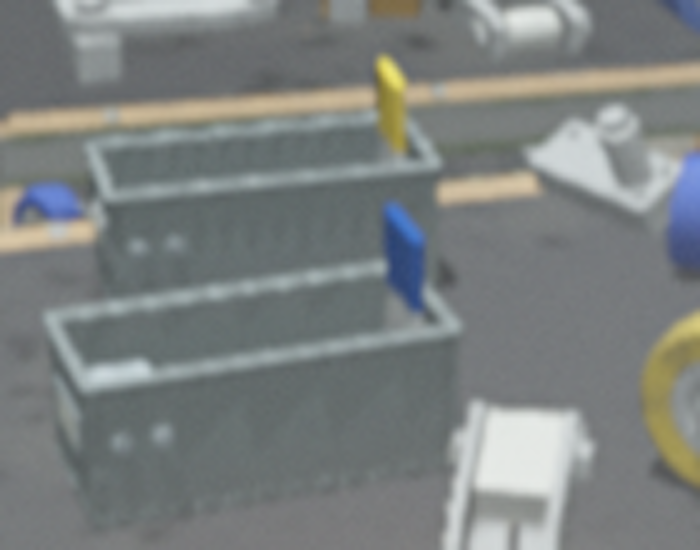

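The crops show the blue tab top at (287–340, 45–62) in topc. The bin rim corners there are about (272,45), (362,46), (257,248), (353,250), and the board corners are about (541,162), (750,163), (755,347), (541,345). I'll intersect these with their height planes and compare with the depth and the side view.

```bash
cat >> h.py <<'E'
def ray(d,u,v,h):
    c=d["pose"][:3,3]; r=d["pose"][:3,:3]@np.array([(u-d["cx"])/d["f"],(v-d["cy"])/d["f"],1]); return c+r*(h-c[2])/r[2]
def tri(d1,a,d2,b):
    L=[];R=[]
    for d,(u,v) in((d1,a),(d2,b)):
        c=d["pose"][:3,3]; r=d["pose"][:3,:3]@np.array([(u-d["cx"])/d["f"],(v-d["cy"])/d["f"],1]); r/=np.linalg.norm(r)
        M=np.eye(3)-np.outer(r,r); L.append(M);R.append(M@c)
    p=np.linalg.lstsq(np.vstack(L),np.hstack(R),rcond=None)[0]; return p
E
python3 - <<'E'
from h import *
import pickle
d=pickle.load(open("top0.pkl","rb")); s=pickle.load(open("side0.pkl","rb"))
T=lambda a:(195+(a[0]+.5)/3-.5,140+(a[1]+.5)/3-.5); S=lambda a:(260+(a[0]+.5)/5-.5,110+(a[1]+.5)/5-.5)
bc=[(541,162),(750,163),(755,347),(541,345)]
b=np.array([ray(d,*T(a),12) for a in bc]); print("board top",b.round(1).tolist(),b.mean(0))
sb=[(265,258),(342,243),(382,296),(292,321)]
b=np.array([ray(s,*a,12) for a in sb]); print("board side",b.round(1).tolist(),b.mean(0))
r=np.array([ray(d,*T(a),62) for a in [(270,44),(363,45),(355,250),(256,248)]]); print("rim top",r.round(1).tolist(),r.mean(0))
rs=[(385,262),(463,327),(86,388),(46,313)]
r=np.array([ray(s,*S(a),62) for a in rs[1:]]); print("rim side",r.round(1).tolist())
for a,b in(((363,45),(463,327)),((355,250),(86,388)),((256,248),(46,313))): print("tri rim",tri(d,T(a),s,S(b)).round(1))
# tab top corners near-edge: left (287,62)? 
for a,b in(((287,45),(392,202)),((340,47),(424,236))): print("tri tab",tri(d,T(a),s,S(b)).round(1))
for a in[(287,44),(340,46),(289,62),(340,63)]: print(ray(d,*T(a),96).round(1))
for n in (d,s):
    P=cloud(n); hsv=cv2.cvtColor(n["color"],cv2.COLOR_RGB2HSV)
    m=(abs(hsv[...,0].astype(int)-112)<14)&(hsv[...,1]>120)&(P[...,0]>520)&(P[...,0]<570)&(P[...,1]>160)&(P[...,1]<230)&(P[...,2]>66)
    q=P[m]; print(len(q),np.median(q,0).round(1),q[:,2].max(),cv2.minAreaRect(q[:,:2].astype(np.float32)))
E
```

```text
board top [[480.2, 24.3, 12.0], [477.0, -134.8, 12.0], [337.6, -128.9, 12.0], [340.9, 29.7, 12.0]] [408.9352547  -52.43106211  12.        ]
board side [[344.1, 25.5, 12.0], [478.1, 17.3, 12.0], [476.9, -134.1, 12.0], [338.2, -134.3, 12.0]] [409.31275067 -56.37680067  12.        ]
rim top [[562.5, 228.1, 62.0], [560.5, 159.2, 62.0], [408.1, 166.9, 62.0], [410.6, 238.0, 62.0]] [485.41109856 198.05524928  62.        ]
rim side [[560.8, 159.9, 62.0], [410.3, 168.2, 62.0], [414.5, 237.4, 62.0]]
tri rim [560.4 159.2  62.4]
tri rim [408.9 166.7  62.8]
tri rim [412.5 237.6  61.9]
tri tab [552.2 212.7  95.4]
tri tab [549.8 175.   96.2]
[551.8 212.9  96. ]
[549.6 175.2  96. ]
[538.5 211.5  96. ]
[537.1 175.4  96. ]
96 [546.9 194.4  91.6] 98.10265595801513 ((549.0405883789062, 194.358154296875), (34.31728744506836, 7.075998306274414), 85.9001235961914)
99 [547.2 186.5  85.5] 96.04443796964574 ((548.9215087890625, 191.01304626464844), (36.547847747802734, 6.854177474975586), 88.1978530883789)
```

```bash
python3 - <<'E'
from h import *
import pickle
d=pickle.load(open("top0.pkl","rb")); P=cloud(d); ok=d["z_map"]>0
# max height within 130 mm of path
A=np.array([209,536]);B=np.array([548,194]); 
for a,b in((A,B),(B,np.array([480,-55]))):
  for t in np.linspace(0,1,9):
    c=a+t*(b-a); m=ok&(np.hypot(P[...,0]-c[0],P[...,1]-c[1])<130); print(c.round(),np.percentile(P[m][:,2],[50,99.8]).round() if m.any() else None)
E
```

```text
[209. 536.] [334. 560.]
[251. 493.] [334. 572.]
[294. 450.] [334. 572.]
[336. 408.] [ -2. 574.]
[378. 365.] [-1. 65.]
[421. 322.] [-0. 65.]
[463. 280.] [ 0. 96.]
[506. 237.] [ 0. 96.]
[548. 194.] [ 0. 96.]
[548. 194.] [ 0. 96.]
[540. 163.] [ 1. 96.]
[531. 132.] [ 1. 96.]
[522. 101.] [ 1. 96.]
[514.  70.] [ 0. 95.]
[506.  38.] [ 0. 63.]
[497.   7.] [ 1. 57.]
[488. -24.] [ 1. 79.]
[480. -55.] [ 2. 80.]
```

Request:
{"method": "step_arm", "body": {
  "motion": [
    [100,[0,0,0],-6],
    [100,[0,0,0],-6],
    [100,[0,0,0],-6],
    [70,[0,0,0],0]
  ],
  "force": 8
}}

```text
t: 0.5
eef_pos: [208.8, 535.5, 232.5]
eef_rot: [2.284, 2.156, -0.001]
wrist_force: [0.2, -0.9, 0.0]
grip_width: 85.7
```

Request:
{"method": "step_arm", "body": {
  "motion": [
    [70,[-2,2.2,0],0],
    [70,[-2,2.2,0],0],
    [70,[-2,2.2,0],0],
    [70,[-2,2.2,0],0],
    [70,[-2,2.2,0],0],
    [70,[-2,2.2,0],0],
    [70,[-2,2.2,0],0],
    [70,[-2,2.2,0],0],
    [70,[-2,2.2,0],0],
    [70,[-2,2.2,0],0]
  ]
}}

```text
t: 1.5
eef_pos: [417.6, 322.3, 232.8]
eef_rot: [-2.287, -2.153, 0.0]
wrist_force: [1.1, 1.5, 0.5]
grip_width: 64.1
```

Request:
{"method": "step_arm", "body": {
  "motion": [
    [70,[-2,2.3,1],0],
    [70,[-2,2.3,1],0],
    [70,[-2,2.3,1],0],
    [70,[-2,2.3,1],0],
    [70,[-2,2.3,1],0],
    [70,[-2,2.3,1],0],
    [0,[0,0,0],0]
  ]
}}

```text
t: 2.2
eef_pos: [549.3, 193.0, 171.1]
eef_rot: [2.291, 2.15, -0.004]
wrist_force: [-0.1, 1.3, -0.3]
grip_width: 58.5
```

Request:
{"method": "step_arm", "body": {
  "motion": [
    [70,[0.1,-0.1,0],0],
    [70,[0,0,2],0],
    [70,[0,0,2],0],
    [70,[0,0,2],0],
    [70,[0,0,1.4],0],
    [70,[0,0,1.1],0],
    [70,[0,0,0],0],
    [70,[0,0,0],0]
  ]
}}

```text
t: 3.0
eef_pos: [547.0, 197.3, 88.6]
eef_rot: [2.284, 2.157, 0.001]
wrist_force: [0.3, -0.2, 0.2]
grip_width: 64.1
```

```bash
python3 - <<'E'
from h import *
d=cam("side"); c=d["color"][90:220,250:410,::-1]
cv2.imwrite("pics/s1.png",cv2.resize(c,None,fx=4.5,fy=4.5,interpolation=cv2.INTER_CUBIC))
E
```

```text
(no output)
```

View pics/s1.png

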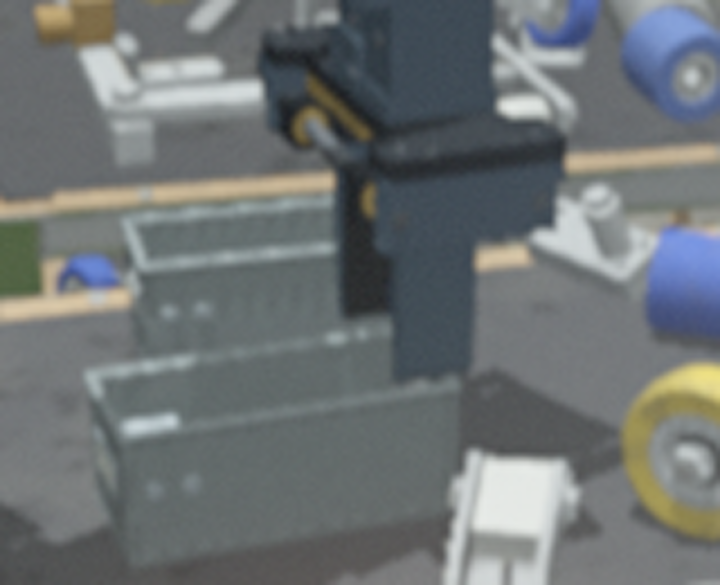

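The fingers straddle the tab, with their tips just above the rim at about (430,375) in the crop. I'm pinching the tab's two edges instead of its faces: the tool can't pitch, so this lets the template pivot about the jaw axis.

Request:
{"method": "step_arm", "body": {
  "motion": [
    [70,[-0.3,0,0.1],0],
    [70,[0,0,0],0],
    [0,[0,0,0],0],
    [0,[0,0,0],0],
    [0,[0,0,0],0],
    [0,[0,0,0],0],
    [0,[0,0,0],0],
    [0,[0,0,0],0],
    [0,[0,0,0],0]
  ],
  "force": 10
}}

```text
t: 3.95
eef_pos: [546.9, 193.8, 87.0]
eef_rot: [2.285, 2.156, 0.001]
wrist_force: [0.8, 1.4, 0.3]
grip_width: 36.8
```

Request:
{"method": "step_arm", "body": {
  "motion": [
    [0,[0,-0.38,-0.54],0],
    [0,[0,-0.39,-0.54],0],
    [0,[0,-0.43,-0.51],0],
    [0,[0,-0.44,-0.5],0],
    [0,[0,-0.46,-0.47],0],
    [0,[0,-0.48,-0.45],0],
    [0,[0,0,0],0]
  ]
}}

```text
t: 4.65
eef_pos: [521.7, 195.5, 118.5]
eef_rot: [2.283, 2.156, 0.005]
wrist_force: [3.6, 0.3, -0.2]
grip_width: 37.0
```

```bash
cat > look.py <<'E'
import sys
from h import *
n=sys.argv[1]; a,b,c,e=map(int,sys.argv[3:7]); d=cam(n); im=d["color"][b:e,a:c,::-1]; k=min(780/(c-a),590/(e-b))
cv2.imwrite("pics/"+sys.argv[2],cv2.resize(im,None,fx=k,fy=k,interpolation=cv2.INTER_CUBIC))
s=env.get_state(); print(round(s["t"],2),s["eef_pos"].round(1) if hasattr(s["eef_pos"],'round') else s["eef_pos"],s["wrist_force"],s["torque"],s["grip_width"],"scale",k)
E
python3 look.py side s2.png 240 90 400 210
```

```text
4.7 [521.7 195.4 118. ] [ 2.78070853 -0.33644527  0.4704434 ] [ 0.03216293 -0.79096663 -0.03142723] 37.123812578598766 scale 4.875
```

View pics/s2.png

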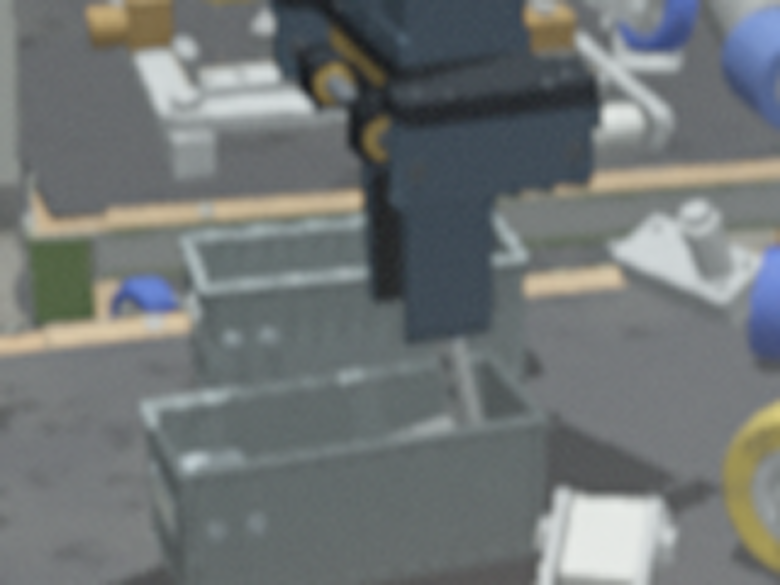

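The plate's tab (460–480, 340–425) is leaning by about 15°, so the template pivots in the grip as planned, with small forces. I'll continue the arc.

Request:
{"method": "step_arm", "body": {
  "motion": [
    [0,[0,-0.5,-0.43],0],
    [0,[0,-0.5,-0.42],0],
    [0,[0,-0.53,-0.39],0],
    [0,[0,-0.54,-0.37],0],
    [0,[0,-0.56,-0.34],0],
    [0,[0,-0.57,-0.32],0],
    [0,[0,0,0],0]
  ]
}}

```text
t: 5.4
eef_pos: [487.9, 197.0, 140.0]
eef_rot: [-2.284, -2.156, 0.001]
wrist_force: [0.3, 0.1, -2.1]
grip_width: 37.1
```

```bash
python3 look.py side s3.png 240 90 400 210;python3 look.py top t3.png 250 120 370 240
```

```text
5.45 [488.  197.  139.7] [ 0.43943405 -0.4716114  -1.64383437] [-0.01179196 -0.10247587  0.02640812] 36.983894549043775 scale 4.875
5.5 [488.1 196.9 139.5] [-1.69172196  0.51790502 -1.57053481] [ 0.03666073 -0.05051042  0.00211721] 36.82415931580708 scale 4.916666666666667
```

View pics/s3.png

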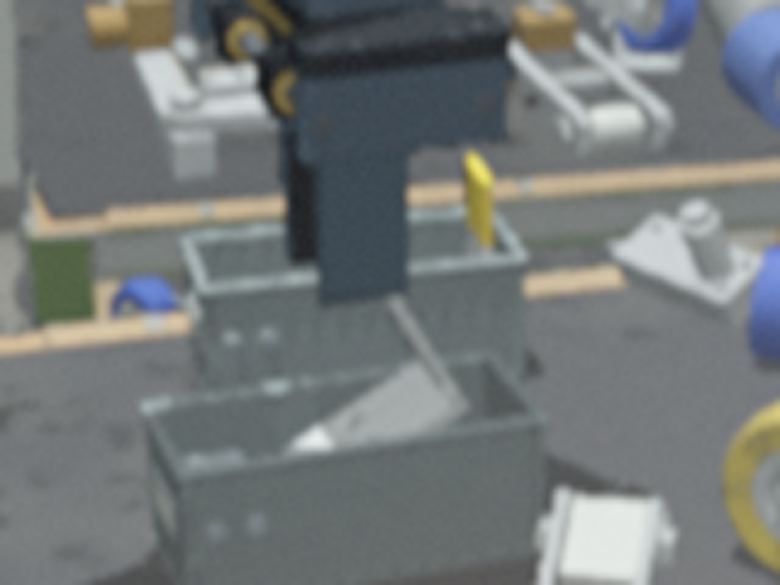

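View pics/t3.png

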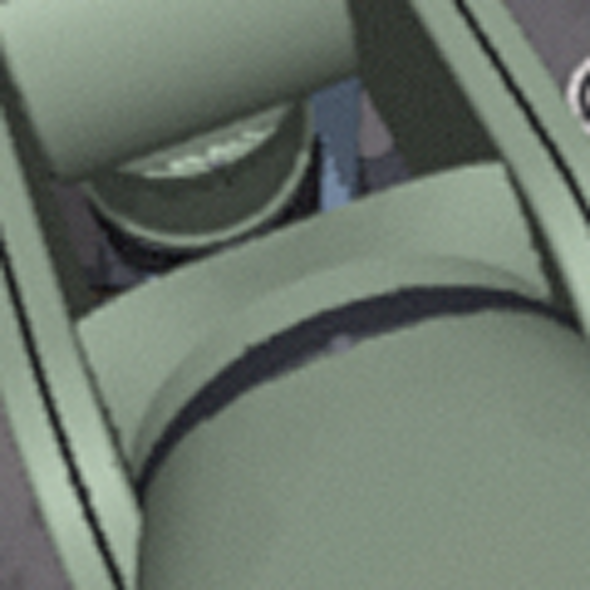

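Tipped by roughly 30°. The tab runs (395,300)→(460,408) in the crop, and the plate top is visible from (310,440) to (430,370). I'll measure the tilt from the depth map.

```bash
cat > tilt.py <<'E'
import sys
from h import *
# fit plane to pixels (full-res) polygon on plate top
d=cam("side"); P=cloud(d); m=np.zeros((400,640),np.uint8)
pts=np.array(eval(sys.argv[1]),float); cv2.fillPoly(m,[pts.round().astype(np.int32)],1)
q=P[(m>0)&(d["z_map"]>0)]; c=np.median(q,0); q=q[np.abs(q-c).max(1)<60]; 
for _ in range(4):
    c=q.mean(0); n=np.linalg.svd(q-c)[2][2]; n*=np.sign(n[2]); r=(q-c)@n; q=q[abs(r)<max(1.5*np.std(r),.5)]
print(len(q),c.round(1),n.round(3),"tilt",np.degrees(np.arccos(n[2])).round(1),"rms",np.std((q-c)@n))
E
python3 tilt.py "[(240+330/4.875,90+435/4.875),(240+415/4.875,90+372/4.875),(240+440/4.875,90+400/4.875),(240+380/4.875,90+430/4.875)]"
```

```text
85 [510.  196.7  59. ] [-0.476  0.071  0.876] tilt 28.8 rms 0.5397762334598191
```

Request:
{"method": "step_arm", "body": {
  "motion": [
    [0,[0,0.87,-0.48],0],
    [0,[0,0.87,-0.48],0],
    [0,[0,0.87,-0.48],0],
    [0,[0,0.87,-0.48],0],
    [0,[0,0.87,-0.48],0],
    [0,[0,0.87,-0.5],0],
    [0,[0,0.87,-0.5],0],
    [0,[0,0,0],0]
  ]
}}

```text
t: 6.35
eef_pos: [551.7, 193.6, 174.6]
eef_rot: [2.284, 2.155, 0.004]
wrist_force: [0.2, -0.6, -1.8]
grip_width: 36.8
```

```bash
python3 look.py side s4.png 240 70 400 190
```

```text
6.4 [550.5 193.5 174. ] [-0.18978354 -0.19855785 -1.83480883] [ 0.0905204   0.07662043 -0.00676298] 36.83605986887604 scale 4.875
```

View pics/s4.png

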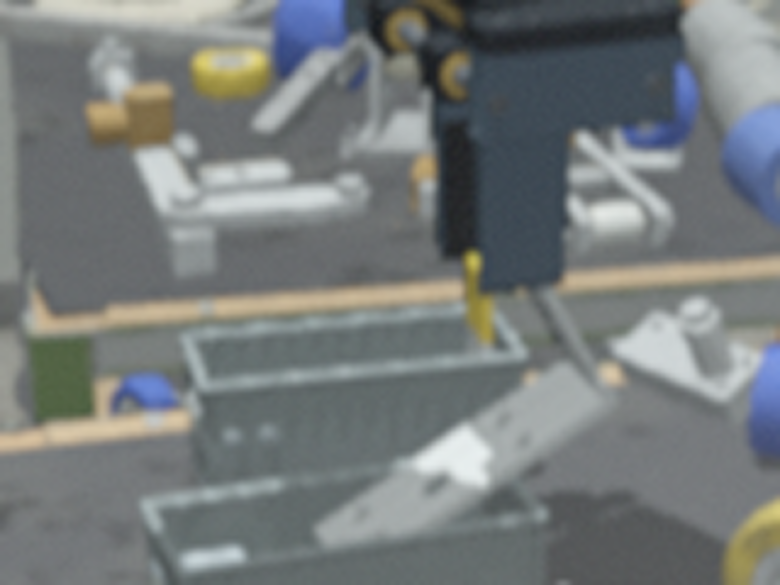

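The plate runs from (330,530) to (610,390), past the hold-down plate at (210,555), and hangs freely with only its weight on the wrist. I'll keep drawing it out.

Request:
{"method": "step_arm", "body": {
  "motion": [
    [0,[0,1.3,-0.8],0],
    [0,[0,1.3,-0.8],0],
    [0,[0,1.3,-0.8],0],
    [0,[0,1.3,-0.8],0],
    [0,[0,1.3,-0.8],0],
    [0,[0,1.3,-0.8],0],
    [0,[0,1.3,-0.8],0],
    [0,[0,0,0],0],
    [0,[0,0,0],0]
  ]
}}

```text
t: 7.3
eef_pos: [639.8, 188.2, 229.0]
eef_rot: [-2.284, -2.156, 0.003]
wrist_force: [-0.1, 0.0, -2.9]
grip_width: 37.1
```

```bash
python3 look.py side s5.png 260 30 440 165
```

```text
7.35 [639.5 188.2 228.9] [-0.15298612  0.03954257 -2.6282752 ] [ 0.0722287   0.06880169 -0.00648978] 36.734374021430014 scale 4.333333333333333
```

View pics/s5.png

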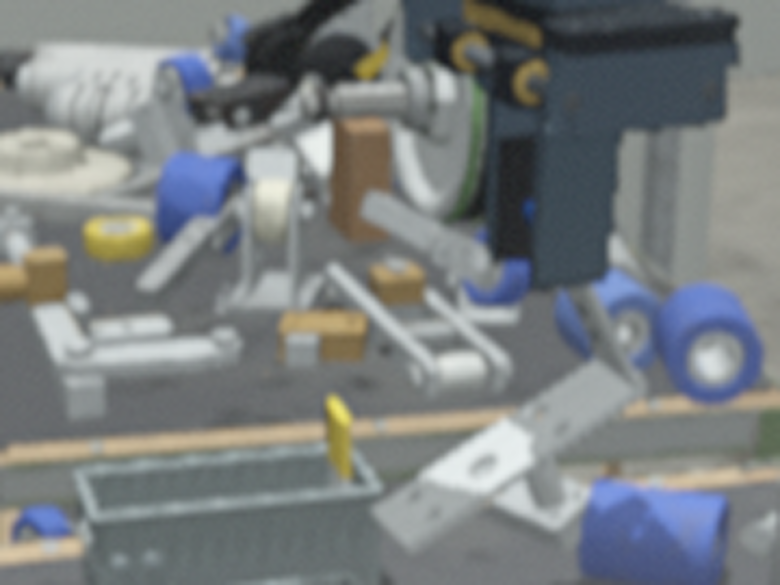

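Request:
{"method": "step_arm", "body": {
  "motion": [
    [0,[-0.8,-0.7,0],0],
    [0,[-1.5,-1.2,0],0],
    [0,[-2,-1.7,0],0],
    [0,[-2,-1.7,0],0],
    [0,[-2,-1.7,0],0],
    [0,[-2,-1.7,0],0],
    [0,[-2,-1.7,0],0],
    [0,[-2,-1.7,0],0],
    [0,[-2,-1.7,0],0],
    [0,[-2,-1.7,0],0]
  ]
}}

```text
t: 8.35
eef_pos: [472.9, 13.7, 229.5]
eef_rot: [-2.284, -2.157, 0.001]
wrist_force: [-0.3, -0.3, -2.1]
grip_width: 36.6
```

Request:
{"method": "step_arm", "body": {
  "motion": [
    [0,[-2,-1.7,0.5],0],
    [0,[-2,-1.6,0.6],0],
    [0,[-1.6,-1.2,0.6],-0.5],
    [0,[-1,-0.8,0.6],-0.5],
    [0,[-0.5,-0.3,0.6],0],
    [0,[0,0,0.3],0],
    [0,[0,0,0],0],
    [0,[0,0,0],0]
  ]
}}

```text
t: 9.15
eef_pos: [416.0, -52.9, 197.8]
eef_rot: [2.265, 2.177, 0.001]
wrist_force: [0.4, 1.0, -2.2]
grip_width: 36.8
```

```bash
python3 look.py side s6.png 200 130 440 310
```

```text
9.2 [416.1 -52.9 197.9] [-0.08663564 -0.69796413 -1.90395788] [-0.01090281  0.01982292  0.00488082] 36.796301346118106 scale 3.25
```

View pics/s6.png

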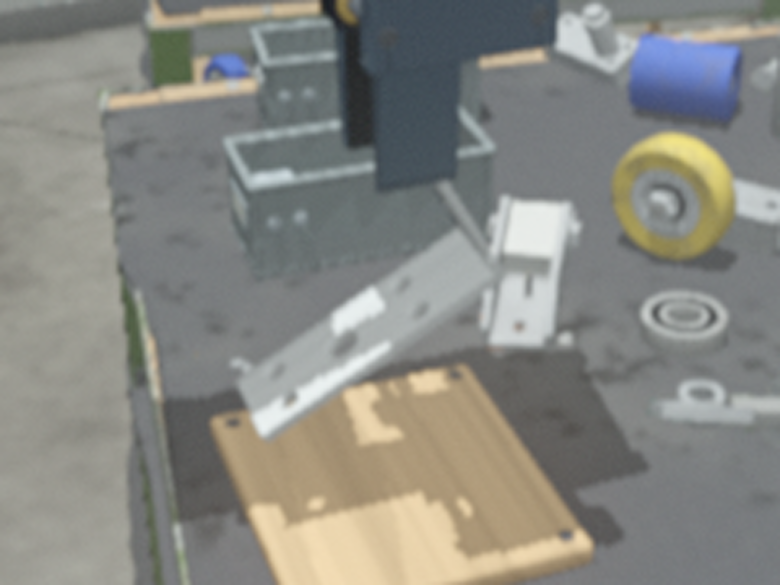

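Plate held tail-down over the board: tail at (250,410), front end at (475,255). I'll measure its plane and the tail end.

```bash
python3 tilt.py "[(200+270/3.25,130+400/3.25),(200+460/3.25,130+245/3.25),(200+475/3.25,130+268/3.25),(200+290/3.25,130+415/3.25)]"
python3 - <<'E'
from h import *
d=cam("side")
for p in[(238,378),(262,437),(494,274),(460,233)]:
    u,v=200+p[0]/3.25,130+p[1]/3.25
    print(p,[px(d,u+a,v+b).round(0).tolist() for a,b in((0,0),(2,-1),(1,-2))])
E
```

```text
353 [404.9 -59.9  99.5] [-0.481  0.054  0.875] tilt 28.9 rms 0.34607581177931035
(238, 378) [[371.0, 74.0, -2.0], [376.0, 77.0, -3.0], [375.0, 80.0, -2.0]]
(262, 437) [[344.0, -74.0, 65.0], [346.0, -75.0, 67.0], [346.0, -72.0, 67.0]]
(494, 274) [[452.0, -80.0, 127.0], [455.0, -80.0, 128.0], [454.0, -79.0, 129.0]]
(460, 233) [[455.0, -36.0, 125.0], [192.0, -651.0, 493.0], [440.0, -74.0, 150.0]]
```

Request:
{"method": "step_arm", "body": {
  "motion": [
    [0,[0,0,1],0],
    [0,[0,0,1],0],
    [0,[0,0,1],0],
    [0,[0,0,0.8],0],
    [0,[0,0,0.6],0],
    [0,[0,0,0.4],0],
    [0,[0,0,0.3],0],
    [0,[0,0,0],0]
  ]
}}

```text
t: 10.1
eef_pos: [415.7, -53.3, 146.6]
eef_rot: [2.266, 2.176, 0.0]
wrist_force: [0.4, -0.1, -2.3]
grip_width: 37.1
```

Request:
{"method": "step_arm", "body": {
  "motion": [
    [0,[0,0,0.2],0],
    [0,[0,0.45,0.26],0],
    [0,[0,0.45,0.26],0],
    [0,[0,0.54,0.37],0],
    [0,[0,0.55,0.38],0],
    [0,[0,0.51,0.42],0],
    [0,[0,0.52,0.43],0],
    [0,[0,0,0],0]
  ]
}}

```text
t: 10.9
eef_pos: [446.1, -54.5, 122.7]
eef_rot: [-2.265, -2.176, 0.001]
wrist_force: [1.2, -0.2, 0.4]
grip_width: 36.8
```

```bash
python3 look.py side s7.png 200 130 440 310
```

```text
10.95 [445.8 -54.5 122.9] [ 0.77641274 -0.03618952 -1.11093174] [ 0.07068286 -0.16623264 -0.0591314 ] 36.98470985237774 scale 3.25
```

View pics/s7.png

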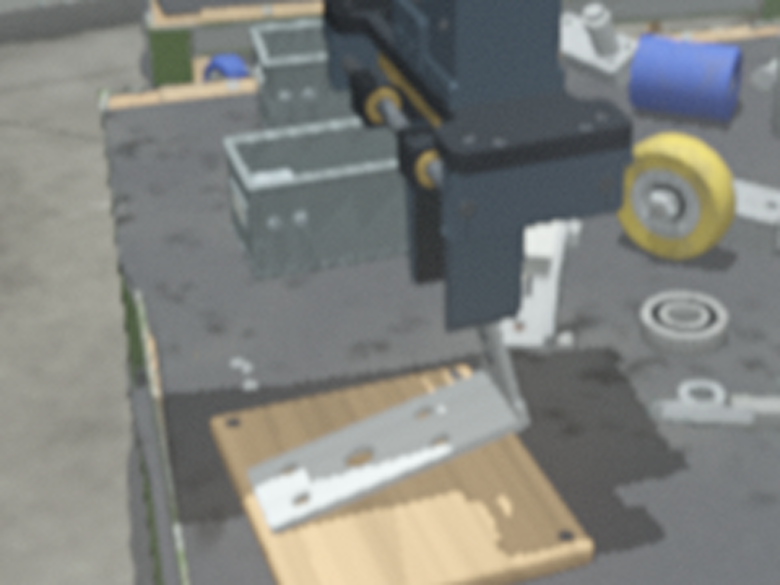

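The tail rests on the board (edge from (248,470) to (272,530)) and the tab is still tilted by about 15°. I'll finish the arc.

Request:
{"method": "step_arm", "body": {
  "motion": [
    [0,[0,0.47,0.45],0],
    [0,[0,0.47,0.46],0],
    [0,[0,0.44,0.5],0],
    [0,[0,0.43,0.5],0],
    [0,[0,0.39,0.5],0],
    [0,[0,0.35,0.4],0],
    [0,[0,0,0],0]
  ]
}}

```text
t: 11.65
eef_pos: [472.1, -55.6, 95.1]
eef_rot: [2.265, 2.176, 0.001]
wrist_force: [0.2, 0.1, -2.1]
grip_width: 37.1
```

```bash
python3 look.py side s8.png 200 130 440 310
```

```text
11.7 [471.7 -55.5  95.2] [ 0.52093216  0.16561103 -2.46778107] [ 0.01235975 -0.04661724 -0.04397431] 36.734746936844324 scale 3.25
```

View pics/s8.png

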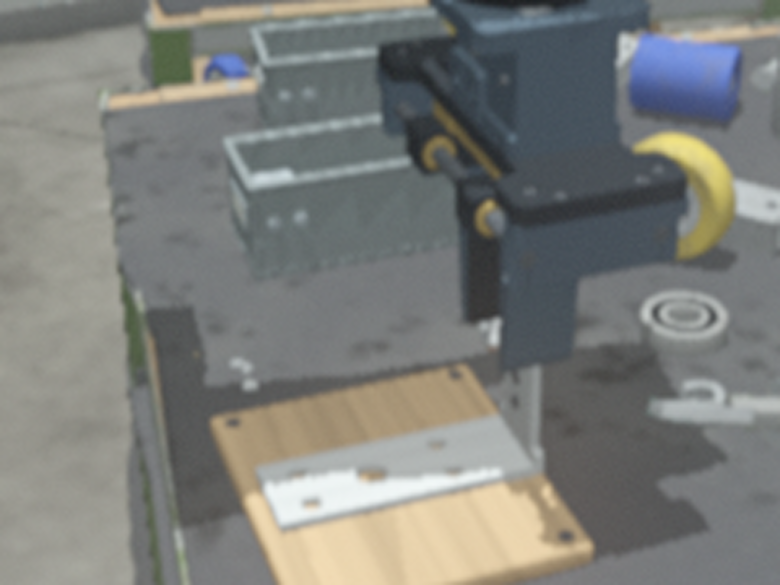

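The plate looks nearly flat, with corners (257,467), (282,528), (540,465), (505,415). The wrist still carries about 2 N, so I'll check tilt and height before letting go.

```bash
python3 tilt.py "[(200+285/3.25,130+475/3.25),(200+495/3.25,130+425/3.25),(200+515/3.25,130+460/3.25),(200+295/3.25,130+515/3.25)]"
python3 - <<'E'
from h import *
d=pickle=None
d=cam("side")
c=[ray(d,200+a/3.25,130+b/3.25,18) for a,b in[(256,466),(283,528)]]
for p in c: print(p.round(1))
# board flat height reading
print(np.median([px(d,200+u/3.25,130+v/3.25)[2] for u in range(330,450,10) for v in (540,550)]), np.median([px(d,200+u/3.25,130+v/3.25)[2] for u in range(290,400,10) for v in (420,425)]))
E
```

```text
508 [415.3 -56.4  15.8] [-0.004  0.019  1.   ] tilt 1.1 rms 0.39930087748094134
[350.9 -31.1  18. ]
[348.7 -80.2  18. ]
9.972478696759651 9.737307434630367
```

It's flat within 1° and about 1 mm above the board, with the centre about 5 mm too far in x. I'll shift it back 5 mm and set it down.

Request:
{"method": "step_arm", "body": {
  "motion": [
    [0,[0,-0.15,0],0],
    [0,[0,-0.2,0],0],
    [0,[0,-0.15,0],0],
    [0,[0,0,0.1],0],
    [0,[0,0,0.1],0],
    [0,[0,0,0],0]
  ]
}}

```text
t: 12.4
eef_pos: [466.7, -55.4, 94.6]
eef_rot: [2.265, 2.176, 0.002]
wrist_force: [-1.3, 1.1, 5.8]
grip_width: 36.7
```

```bash
python3 look.py side s9.png 200 130 440 310;  python3 tilt.py "[(200+285/3.25,130+475/3.25),(200+490/3.25,130+425/3.25),(200+505/3.25,130+460/3.25),(200+295/3.25,130+515/3.25)]"
```

```text
12.45 [466.7 -55.3  94.6] [-2.07885692  0.161963    6.55598396] [ 0.13222547  0.34549766 -0.00421735] 36.99699627600976 scale 3.25
487 [413.9 -56.1  16. ] [0.01  0.015 1.   ] tilt 1.0 rms 0.3718397233034599
```

View pics/s9.png

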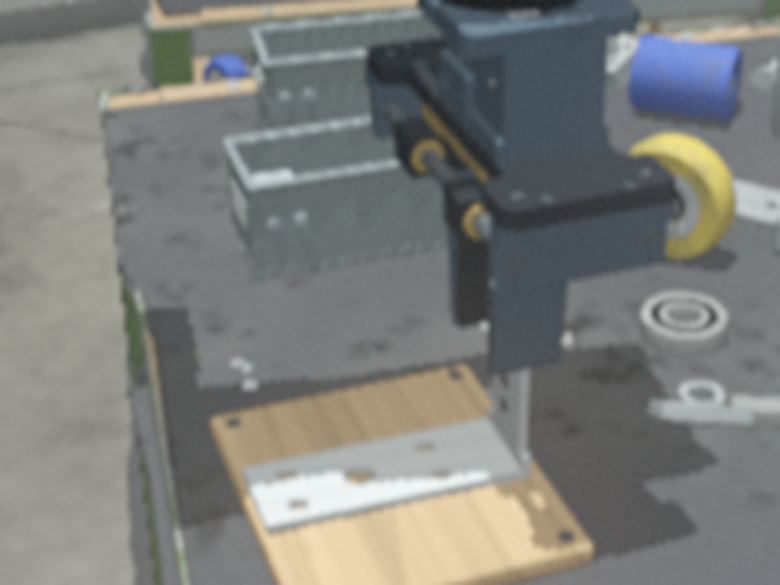

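It's seated: the board carries the plate and pushes up with about 6 N. I'll relax slightly, open, then go up.

Request:
{"method": "step_arm", "body": {
  "motion": [
    [0,[0,0,-0.06],0],
    [0,[0,0,0],0],
    [70,[0,0,0],0],
    [70,[0,0,0],0],
    [70,[0,0,0],0],
    [70,[0,0,0],0],
    [70,[0,0,0],0]
  ]
}}

```text
t: 13.2
eef_pos: [466.2, -55.3, 93.9]
eef_rot: [-2.265, -2.176, 0.0]
wrist_force: [0.0, -0.6, -0.1]
grip_width: 63.7
```

Request:
{"method": "step_arm", "body": {
  "motion": [
    [70,[0,0,-1],0],
    [70,[0,0,-2],0],
    [70,[0,0,-2],0],
    [70,[0,0,-3],0],
    [70,[0,0,-3],0],
    [70,[2,0,-3],0],
    [70,[4,0,0],0],
    [70,[4,0,0],0],
    [70,[4,0,0],0],
    [70,[4,0,0],0]
  ]
}}

```text
t: 14.2
eef_pos: [473.3, 126.0, 235.1]
eef_rot: [2.265, 2.176, 0.002]
wrist_force: [0.0, -0.6, 0.3]
grip_width: 63.6
```

Request:
{"method": "step_arm", "body": {
  "motion": [
    [70,[4,0,0],0],
    [70,[4,0,0],0],
    [70,[4,0,0],0],
    [70,[4,0,0],0],
    [70,[2,0,0],0],
    [70,[0,0,0],0]
  ]
}}

```text
t: 14.8
eef_pos: [480.6, 306.4, 234.2]
eef_rot: [-2.262, -2.18, -0.001]
wrist_force: [1.0, -0.4, -0.5]
grip_width: 63.8
```

```bash
python3 look.py side s10.png 200 130 440 310;python3 look.py top t10.png 180 120 480 280;  python3 tilt.py "[(200+285/3.25,130+475/3.25),(200+490/3.25,130+425/3.25),(200+505/3.25,130+460/3.25),(200+295/3.25,130+515/3.25)]"
```

```text
14.85 [480.5 304.6 234.1] [-0.74526041  0.00085809  0.3067117 ] [0.01781229 0.01887038 0.04237343] 63.28748996317281 scale 3.25
14.9 [480.5 303.6 234.1] [ 0.18310026  0.14665839 -0.70792841] [-0.02308665  0.06189347  0.04064511] 63.98790994936526 scale 2.6
499 [413.7 -55.   15.4] [-0.002  0.014  1.   ] tilt 0.8 rms 0.4081667130876979
```

View pics/s10.png

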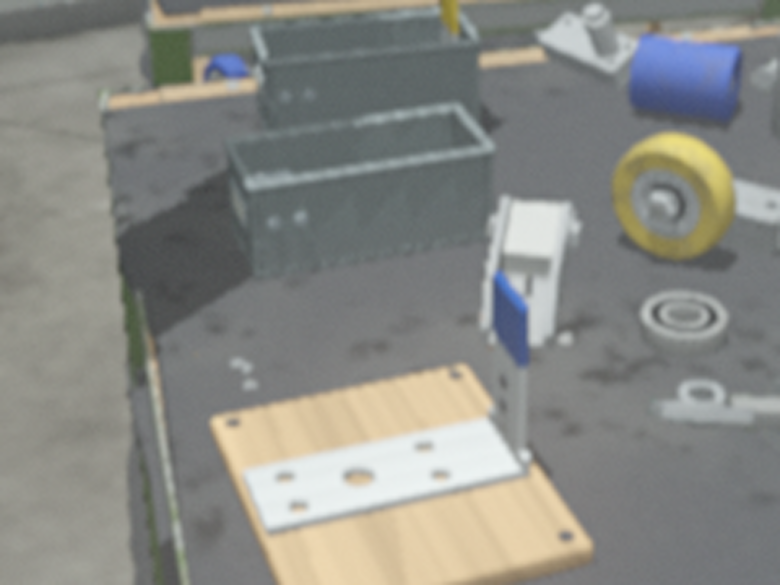

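View pics/t10.png

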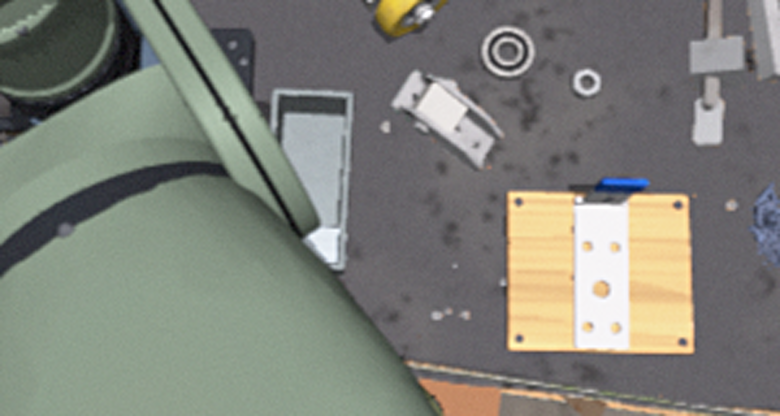

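The blue-tabbed template stands free, flat on the board with its tab up, and its bin is empty. In the top crop the plate spans columns 575–629 on a board at 508–693, with the tail at row 349 and the board edge at 352. One numeric check of the centring before I hand in:

```bash
python3 - <<'E'
from h import *
d=cam("top"); im=d["color"][180:262,360:460,::-1]; cv2.imwrite("pics/t11.png",cv2.resize(im,None,fx=7,fy=7,interpolation=cv2.INTER_CUBIC))
E
```

View pics/t11.png

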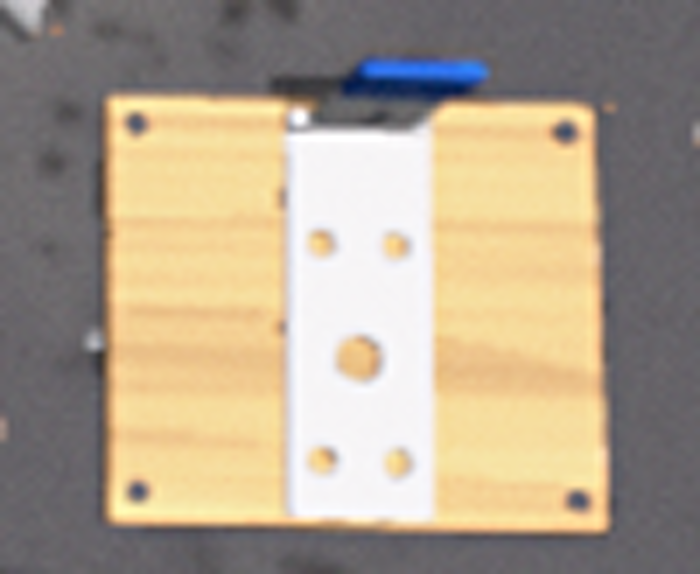

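```bash
python3 - <<'E'
from h import *
d=cam("top"); F=lambda a,h:ray(d,360+(a[0]+.5)/7-.5,180+(a[1]+.5)/7-.5,h)
for n,h,L in(("board",12,[(107,95),(594,106),(608,532),(107,523)]),("tail",17,[(288,518),(436,520)]),("holes",17,[(321,243),(397,245),(399,463),(322,460)])):
    q=np.array([F(a,h) for a in L]); print(n,q.round(1)[:,:2].tolist(),q.mean(0).round(1))
s=env.get_state(); print(s["t"],np.abs(s["qvel"]).max())
E
```

```text
board [[481.4, 24.6], [475.3, -134.2], [337.1, -129.0], [341.8, 30.0]] [408.9 -52.2  12. ]
tail [[342.5, -26.7], [341.3, -73.5]] [341.9 -50.1  17. ]
holes [[430.6, -41.8], [429.6, -66.2], [359.5, -62.8], [360.7, -38.5]] [395.1 -52.3  17. ]
15.05 0.0031739056574028794
```

```bash
python3 -c "
from plant import job
print(job.close_job())"
```

```text
the job is handed in; nothing more can be done
None
```

The blue-tabbed template is lying flat on the board with its tab up, released, and I handed the job in at about 15 s of the 42 s allowed.

I tipped it to about 29° by swinging the tab end up, drew it out along its length, carried it over, and laid it tail first before letting go. I gripped the tab by its two edges instead of closing along x as the text suggests. The tool can't pitch, and this grip let the template pivot between the fingers.

**Last checks:**
- **Position:** the plate's centre is about 2 mm from the board's centre in x and 1 mm in y, by the top view.
- **Flatness:** the side view's depth map shows a tilt of 0.8°, which is within measurement error. An earlier side-view reading, before my final 5 mm shift, put the plate slightly further from the robot. The two views disagree by about 2–4 mm, roughly the calibration limit.
- **Surroundings:** the blue bin is empty and the yellow tab was still standing in its own bin. The gripper was clear of everything, and the wrist force readings I took stayed below 8 N.

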